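Close the valve-stem pot with its double lid, then take off the outer lid alone

ROBOT

A 6-joint arm with a two-finger parallel gripper is mounted at the origin on the work surface. World frame = base frame: x ahead of the robot, y to its left, z up, the work surface at z = 0. Lengths are in m, angles in rad, forces in N, time in s.
With the tool pointing down it reaches from about 0.325 to 0.9 m from the base axis. Payload 6.1 kg.
Tool frame: the origin (TCP) lies midway between the tips of the shut fingers; the grasp point (between the pads) lies 19 mm behind it (r.grasp_offset is the distance from the TCP to the grasp point, in m); y points along the fingers, x is the direction in which the jaws open and shut, and the axes are right-handed (so a half turn about y gives the same grasp; the last joint's range is limited). The gripper opens to 85 mm and grips with 20 to 120 N. Pads are 22 mm wide; open, the fingers measure 114 mm over their backs; the gripper's body (76 mm by 85 mm) begins 54 mm behind the grasp point. The pads swing forward as they close: fully open they stand 13 mm farther back than shut.
Start: joints at [-1.263, 0.22, 1.526, -0, 1.395, -0.126], TCP at [0.263, -0.567, 0.231] pointing down, gripper open.
Joint ranges: [-2.98, 2.98], [-0.91, 2.08], [0.09, 2.57], [-1.24, 4.39], [0.2, 2.65], [-2.68, 2.68]. Speed limits (rad/s): [2.57, 2.57, 3.01, 3.14, 3.14, 3.14].

INTERFACE

Orientations are given as a 3x3 rotation matrix whose columns are the frame's x, y, z axes.
In Python, from cell import r, imaging gives the robot as it stands.
- The arm moves only by the shell command python3 -m handwheel 'ROWS'. ROWS is a JSON object of lists of equal length, an entry for each row: "travel": the shift along the tool's x, y, z in units of 50 mm (1.0 is 50 mm), a list of three; "spin": the turn about the tool's y in units of 8 degrees (1.0 is 8 degrees); "jaw": the closure, from -1 (fully open) to 1 (shut), so that 0 is half open. A call has 1 to 12 rows; each row shifts and turns the pose as measured when the row begins, along the tool's axes as they then stand; what a row does not reach is not made up. A row lasts 1/10 s, in which the tool goes at most 50 mm and 8.59 degrees, less where a joint would pass 70% of its speed; a pose out of reach is approached as far as the arm can. A call is refused whole if a number of a shift passes 1 or a number of a turn 1, either way. A call with a gripper value outside its range is refused whole. The fingers move at their own pace and stop on an object; the grip force is fixed at half the most. Time passes only in rows, so rows that do not move let the fingers close. It gives the time, the measured TCP pose, the force and the opening at its end, in the units of the state.
- r.observe(): the state, without advancing time (a new reading comes with each control period).
- imaging.get_image(name): name is "scene" or "top" or "wrist"; returns a dict with "frame" (384x512x3 uint8, red, green, blue), "depth" (384x512 float32, m along the optical axis (not along the pixel's ray), 0 where there is no reading), "vertical_fov" (degrees; the focal length in pixels is half the picture's height over the tangent of half this angle, whatever the lens; pixels are square), "cx", "cy" (the principal point, pixels), "pose" (4x4, takes a point from camera to world coordinates). Camera axes: x right, y up, looking along -z (the intrinsics and any distortion apply to the point x, -y, -z); pixel columns grow to the right and rows downward; lengths in m; the calibration is good to about 2 mm. A picture is of the moment at which its call begins.
- r.finish_job(): hands the job in, once; it reports no verdict.
The state is a dict: "time_s": time; "joints": joint angles; "joint_velocities": joint speeds; "tau": joint torques, N m; "eef_pos": TCP position; "tool_rot": TCP orientation; "force": force on the tool from outside, world axes, zero at the start; "wrist_torque": the same for the moment, N m; "grip_width": finger opening in m.
Only numpy, scipy, OpenCV 4.12 (cv2) and the standard library are available. Lean on these libraries where they do the work, as an engineer would, in place of code of your own. Each camera call takes 0.05 s, during which the arm holds its last target. There are 200 camera calls.

TASK

Pick up the nested pair of lids from the coaster as one (the inner lid's stem pokes up through the outer lid's collar), set the pair down fully home and level on the mouth of the tall narrow metal pot without tipping it or pushing it about, and let go. Then lift off the outer lid alone by its collar, so that the inner lid stays closed on the pot, and finish while still holding the outer lid level and still over the pot, about 10 cm up and clear of the stem. Never part the two lids before the inner one is home on the pot, and leave the other things on the shelf alone.

Things in the scene. Friction and masses are not known exactly. Their poses are not given: they have to be found in the camera images.
- pot_mouth (a point): centre of the open mouth, at rim height, of the target: a loose upright round aluminium pot, 72 mm outside diameter, 85 mm tall, 4 mm wall (mouth 64 mm across), about 0.45 kg, some brass valve stems in its bottom. z is up. It is taller and narrower than the wide grey dish, and unlike the white mug it has no handle
- inner_center (a point): inner lid, white plastic, 90 g, 73 mm tall; point on its axis 36.5 mm above its lowest face, z up. Plug: 14 mm deep, 58 mm across, its lower 10 mm tapering to 46 mm at the bottom. Flange above it: 70 mm across, 5 mm thick. Home, the plug is in the pot's mouth, the flange's underside on the rim and this point 22.5 mm above the mouth. At the start the plug's face stands on the coaster
- stem_top (a point): centre of the top of the inner lid's stem, a round upright rod 16 mm in diameter rising from the flange, 36.5 mm above the inner lid's centre. It passes up through the outer lid's collar; nested, its top 30 mm stand free above the collar. Lifting the stem carries both lids
- outer_center (a point): outer lid, aluminium, 100 g, 90 mm across, 32 mm tall; point on its axis 16 mm above its lowest edge, z up. Skirt 8 mm deep, 84 mm inside, below a flat plate 4 mm thick. Nested, the plate lies loose on the inner lid's flange, this point 9.5 mm below the inner lid's. Nothing locks them: lifting the collar takes the outer lid only; it is clear of the stem once 62 mm up
- collar_top (a point): centre of the top of the outer lid's grip collar, a round upright tube on its plate: 34 mm outside diameter, 20 mm tall from the plate's top, 20 mm bore right through plate and collar, in which the stem stands with 2 mm play all round. 16 mm above the outer lid's centre
- coaster: round black silicone coaster, 96 mm across and 6 mm thick, stuck to the shelf; origin at the centre of its underside. The nested lids stand on its centre at the start
- dish: bystander: wide shallow grey plastic dish, 108 mm across, 36 mm tall, with nuts in it; too wide for the lids. Origin at the centre of its underside
- lug_nut: bystander: steel lug nut, 22 mm across, 23 mm tall, conical end up. Origin at the centre of its underside
- socket: bystander: black impact socket standing on end, 29 mm across, 48 mm tall. Origin at the centre of its underside
- valve_stem: bystander: brass valve stem standing on its rubber foot, 20 mm across, 40 mm tall. Origin at the centre of its underside
- tape: bystander: black roll of tape lying flat, 76 mm across, 19 mm tall. Origin at the centre of its underside
- gauge: bystander: black pressure gauge lying flat, 110 x 32 x 18 mm with a 20 mm brass nozzle. Origin at the centre of its underside
- mug: bystander: white mug with a side handle, 76 mm across, 85 mm tall. Origin at the centre of its underside

How it is judged:
On the way:
1. the nested pair stands fully home and level on the pot's mouth, and is let go (horizontal distance between inner_center and pot_mouth below 0.007 m and z of inner_center in the frame of pot_mouth between 0.0195 and 0.0255 m and angle between each of inner_center, pot_mouth, outer_center's own z axis and vertical below 0.07 rad and z of outer_center in the frame of inner_center between -0.0125 and -0.0065 m and contact force between the fingers and inner_lid below 0.1 N and contact force between the fingers and outer_lid below 0.1 N and linear speed of inner_lid below 0.02 m/s), for 0.2 s.
At the end, for the whole second after the job is handed in: Inner lid home on the upright pot (7 mm of centre, 3 mm of height, 4 deg of level), pot within 25 mm of its start; outer lid held still in the fingers, 70 mm or more above its nested height, within 50 mm of the pot axis, level to 11 deg, touching neither inner lid nor pot; nor does the robot (horizontal distance between inner_center and pot_mouth below 0.007 m and z of inner_center in the frame of pot_mouth between 0.0195 and 0.0255 m and angle between each of inner_center, pot_mouth's own z axis and vertical below 0.07 rad and z of outer_center in the frame of inner_center above 0.0605 m and horizontal distance between outer_center and pot_mouth below 0.05 m and angle between outer_center's own z axis and vertical below 0.2 rad and linear speed of outer_lid below 0.03 m/s and contact force between the fingers and outer_lid above 0.5 N and contact force between each of outer_lid, the arm, the fingers and inner_lid below 0.1 N and contact force between each of outer_lid, the arm and pot below 0.1 N and distance of pot_mouth from where it was at the start of the episode below 0.025 m); the arm keeps its last pose, push and grip.
It fails at once if the two lids are parted (by more than 6 mm) while the inner lid is not home on the pot ((z of outer_center in the frame of inner_center above -0.0035 m or z of outer_center in the frame of inner_center below -0.0155 m or horizontal distance between outer_center and inner_center above 0.02 m) and (horizontal distance between inner_center and pot_mouth above 0.009 m or z of inner_center in the frame of pot_mouth above 0.0265 m)).
It fails at once if the pot is tipped by more than 14 degrees or pushed more than 25 mm (angle between pot_mouth's own z axis and vertical above 0.25 rad or distance of pot_mouth from where it was at the start of the episode above 0.025 m).
It fails at once if a bystander is moved more than 25 mm (distance of any of dish, lug_nut, socket, valve_stem, tape, gauge, mug from where it was at the start of the episode above 0.025 m).
It also fails if it takes over 58 s, if anything falls off the work surface, if the arm or the gripper's body presses on something with over 40 N, if the wrist force passes 120 N, or if a joint passes its speed limit or range.

## Working session

There is one attempt and no reset: what is moved stays moved. The work goes in short steps, Python scripts to look and compute and a shell command to move; the robot and the scene stay as the last step left them, time stands still between calls to the robot, and variables do not carry over. Pictures are saved under pics/ and viewed, on a budget of 10 in all, crops included, one or two more only if the job needs it, and the job is handed in when it is done.

```bash
ls; mkdir -p pics; cat > h.py <<'E'
import numpy as np, cv2
from cell import r, imaging
def get(n):
    im=imaging.get_image(n); im['f']=192/np.tan(np.radians(im['vertical_fov'])/2); return im
def ray(im,u,v):
    d=np.array([(u-im['cx'])/im['f'],-(v-im['cy'])/im['f'],-1.]); P=np.array(im['pose'])
    return P[:3,3],P[:3,:3]@d
def onz(im,u,v,z):
    o,d=ray(im,u,v); return o+d*(z-o[2])/d[2]
def cloud(im):
    v,u=np.mgrid[:384,:512]; D=im['depth']
    c=np.stack([(u-im['cx'])/im['f']*D,-(v-im['cy'])/im['f']*D,-D],-1); P=np.array(im['pose'])
    return c@P[:3,:3].T+P[:3,3]
E
python3 - <<'E'
from h import *
a=[]
for n in("top","scene"):
    im=get(n); print({k:v for k,v in im.items() if k not in('frame','depth')}); a.append(im['frame']); np.savez(n+'.npz',**{k:im[k] for k in('frame','depth','pose','f','cx','cy')})
    cv2.imwrite(f'pics/{n}1.png',cv2.cvtColor(cv2.resize(im['frame'],(800,600)),cv2.COLOR_RGB2BGR))
s=r.observe(); print(s)
E
```

```text
pics
{'vertical_fov': 45.086727546596194, 'cx': 254.0835008645758, 'cy': 189.79532728164205, 'pose': array([[ 0.06963555,  0.97416099, -0.21485172,  0.33364144],
       [-0.99757157,  0.06829459, -0.01366767, -0.00892205],
       [ 0.0013587 ,  0.21528173,  0.97655104,  1.09953199],
       [ 0.        ,  0.        ,  0.        ,  1.        ]]), 'f': np.float64(462.538551560526)}
{'vertical_fov': 48.21421704923081, 'cx': 256.8513321099085, 'cy': 192.9367331303737, 'pose': array([[-0.76125777, -0.39064122,  0.51757709,  1.06439539],
       [ 0.64808149, -0.43145654,  0.62756325,  0.60966374],
       [-0.02184006,  0.81316953,  0.58161699,  0.66804067],
       [ 0.        ,  0.        ,  0.        ,  1.        ]]), 'f': np.float64(429.0785476676135)}
{'time_s': 0.1, 'joints': array([-1.26308852e+00,  2.21177353e-01,  1.52748297e+00,  2.69428184e-07,
        1.39468878e+00, -1.26092844e-01]), 'joint_velocities': array([-0.00015098, -0.00164776, -0.00180681,  0.00082139, -0.00136273,
       -0.00091662]), 'tau': array([ 7.69518083e-04, -4.98240995e+01, -3.90547156e+01, -3.17777758e-04,
        5.69008465e-03, -3.24080611e-05]), 'eef_pos': array([ 0.26253869, -0.56659447,  0.23029726]), 'tool_rot': array([[ 4.20321938e-01, -5.31730809e-04,  9.07374887e-01],
       [-9.07373370e-01,  1.67402726e-03,  4.20322216e-01],
       [-1.74246857e-03, -9.99998457e-01,  2.21152004e-04]]), 'force': array([ 0.13796363, -0.4701144 ,  0.59812432]), 'wrist_torque': array([ 0.01711742, -0.01048335,  0.00502939]), 'grip_width': 0.08526712827172998}
```

View pics/top1.png

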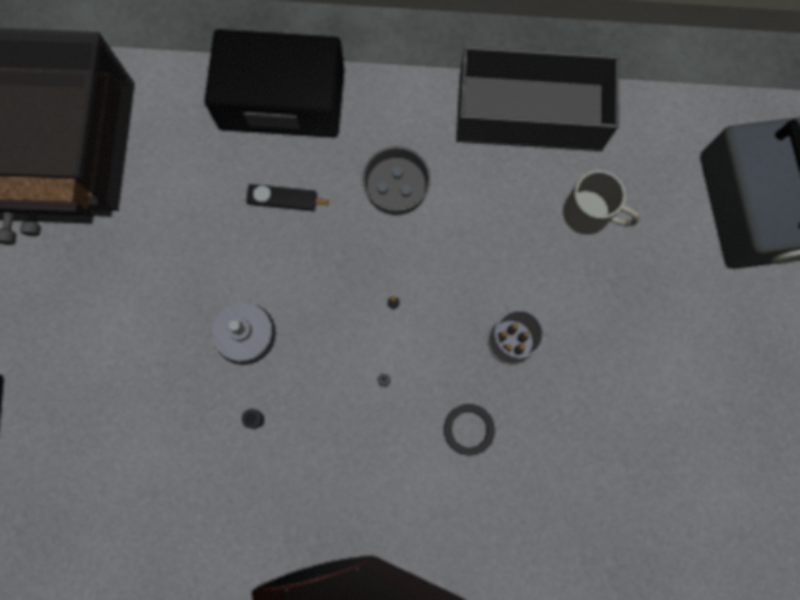

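View pics/scene1.png

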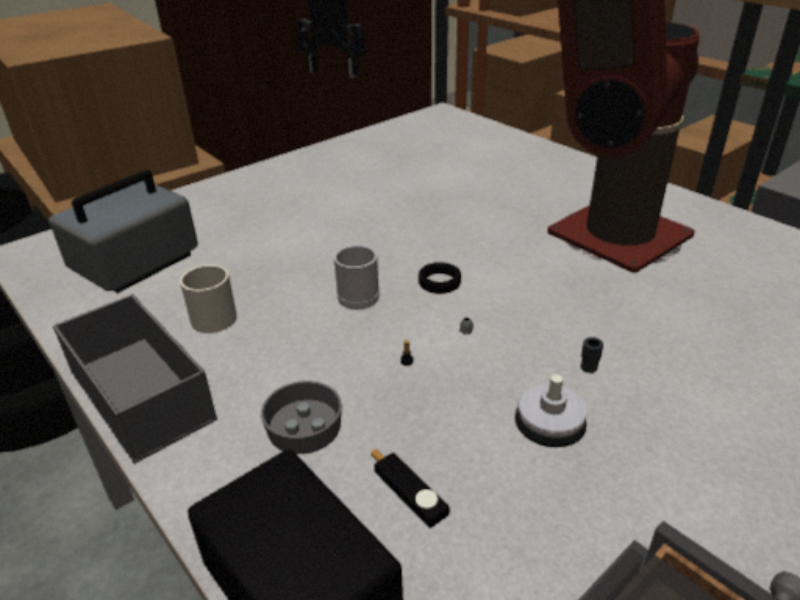

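Top view: nested lids at about (243,332)/800 with the stem at (237,326); pot with brass stems at (514,338); the mug has a handle (600,195), the dish is at (397,183). Scene view agrees: lids (551,410), pot (357,275).

```bash
python3 - <<'E'
from h import *
from scipy.optimize import least_squares
def circ(p):
    s=least_squares(lambda q:np.hypot(p[:,0]-q[0],p[:,1]-q[1])-q[2],[*p[:,:2].mean(0),.035],loss='soft_l1',f_scale=.002); return s.x.round(4)
for n in("top","scene"):
    im=dict(np.load(n+'.npz')); C=cloud(im); g=im['frame'].astype(int)
    c0=onz(dict(np.load('top.npz')),155.5,212.5,.03); p0=onz(dict(np.load('top.npz')),328,214,.085)
    print(n,'lid guess',c0.round(3),'pot',p0.round(3))
    L=C[np.hypot(C[...,0]-c0[0],C[...,1]-c0[1])<.08]; 
    print('lid z hist',np.histogram(L[:,2],np.arange(-.01,.1,.005)))
    for lo,hi in((.026,.037),(.044,.054),(.072,.09)):
        q=L[(L[:,2]>lo)&(L[:,2]<hi)]; 
        if len(q)>3: print(lo,len(q),q.mean(0).round(4),(q.max(0)+q.min(0))[:2]/2,np.ptp(q,0)[:2])
    Q=C[np.hypot(C[...,0]-p0[0],C[...,1]-p0[1])<.07]; q=Q[(Q[:,2]>.079)&(Q[:,2]<.095)]
    print('pot',len(q),q.mean(0).round(4),circ(q),(q.max(0)+q.min(0))[:2]/2,np.ptp(q,0)[:2])
    t=C[(np.abs(C[...,0]-.45)<.2)&(np.abs(C[...,1])<.3)]; print('table z',np.median(t[:,2]))
E
```

```text
top lid guess [0.498 0.233 0.03 ] pot [ 0.513 -0.162  0.085]
lid z hist (array([  20, 1168, 1002,   75,    1,   13,   46,  697,  225,    8,   16,
         79,   18,    5,    4,    4,    9,   26,    9,    0,    0]), array([-0.01 , -0.005,  0.   ,  0.005,  0.01 ,  0.015,  0.02 ,  0.025,
        0.03 ,  0.035,  0.04 ,  0.045,  0.05 ,  0.055,  0.06 ,  0.065,
        0.07 ,  0.075,  0.08 ,  0.085,  0.09 ,  0.095]))
0.026 863 [0.501  0.2345 0.029 ] [0.501661   0.23576693] [0.08884159 0.0888127 ]
0.044 99 [0.5005 0.2334 0.0483] [0.50218938 0.23557323] [0.03155433 0.03285437]
0.072 42 [0.5009 0.2349 0.0779] [0.50088813 0.23526549] [0.01346499 0.01365589]
pot 193 [ 0.518  -0.1731  0.0842] [ 0.5174 -0.1722  0.0337] [ 0.51790915 -0.172186  ] [0.07056932 0.07012472]
table z -0.00010943404546204238
scene lid guess [0.498 0.233 0.03 ] pot [ 0.513 -0.162  0.085]
lid z hist (array([   0,  424, 1324,  255,    0,   21,   85,  496,  346,   28,   33,
         86,   35,   17,   14,   15,   16,   32,   11,    0,    0]), array([-0.01 , -0.005,  0.   ,  0.005,  0.01 ,  0.015,  0.02 ,  0.025,
        0.03 ,  0.035,  0.04 ,  0.045,  0.05 ,  0.055,  0.06 ,  0.065,
        0.07 ,  0.075,  0.08 ,  0.085,  0.09 ,  0.095]))
0.026 833 [0.5086 0.2421 0.0299] [0.50150411 0.23688736] [0.09034185 0.08932901]
0.044 126 [0.5067 0.2403 0.0488] [0.50256404 0.23752614] [0.03312244 0.03339794]
0.072 53 [0.5035 0.2382 0.078 ] [0.50141476 0.23790542] [0.01608602 0.0136516 ]
pot 174 [ 0.5206 -0.1684  0.0837] [ 0.5191 -0.1703  0.0338] [ 0.51939555 -0.17069323] [0.07130381 0.07042859]
table z 0.001172494195403384
```

```bash
cat >> h.py <<'E'
def to(x,y,z):
    s=r.observe(); d=np.array([x,y,z])-s['eef_pos']; print('t',s['time_s'],'pos',s['eef_pos'].round(4),'units',(s['tool_rot'].T@d/.05).round(2),'tilt',s['tool_rot'][:,1].round(4),'w',round(s['grip_width'],4),'F',s['force'].round(1))
E
python3 -m handwheel '{"travel":[[-0.6,0,0.53],[-0.6,0,0.53],[-0.6,0,0.53],[-0.6,0,0.53],[-0.6,0,0.53],[-0.6,0,0.53],[-0.6,0,0.53],[-0.6,0,0.53],[-0.6,0,0.53],[-0.6,0,0.53],[-0.6,0,0.53],[-0.6,0,0.53]],"spin":[0,0,0,0,0,0,0,0,0,0,0,0],"jaw":[-1,-1,-1,-1,-1,-1,-1,-1,-1,-1,-1,-1]}'
python3 -c "
from h import *
to(.5015,.236,.2)"
```

```text
time_s: 1.3
eef_pos: [0.4005, -0.0912, 0.2256]
tool_rot: [[0.411, -0.004, 0.912], [-0.912, 0.009, 0.411], [-0.01, -1.0, -0.0]]
force: [1.5, -0.8, -0.1]
grip_width: 0.0854
t 1.3 pos [ 0.4005 -0.0912  0.2256] units [-5.13  0.56  4.53] tilt [-0.0044  0.0088 -1.    ] w 0.0854 F [ 1.5 -0.8 -0.1]
```

```bash
python3 -m handwheel '{"travel":[[-0.5,0.05,0.46],[-0.5,0.05,0.46],[-0.5,0.05,0.46],[-0.5,0.05,0.46],[-0.5,0.05,0.46],[-0.5,0.05,0.46],[-0.5,0.05,0.46],[-0.5,0.05,0.46],[-0.5,0.05,0.46],[-0.5,0.05,0.46],[-0.3,0.05,0.25],[0,0,0]],"spin":[0,0,0,0,0,0,0,0,0,0,0,0],"jaw":[-1,-1,-1,-1,-1,-1,-1,-1,-1,-1,-1,-1]}'
python3 - <<'E'
from h import *
to(.5015,.236,.2)
im=get('wrist'); C=cloud(im); print(im['pose'].round(3))
L=C[np.hypot(C[...,0]-.5015,C[...,1]-.236)<.06]
for lo,hi in((.025,.037),(.044,.054),(.072,.09)):
    q=L[(L[:,2]>lo)&(L[:,2]<hi)]
    if len(q)>3: print(lo,len(q),q.mean(0).round(4),((q.max(0)+q.min(0))[:2]/2).round(4),np.ptp(q,0)[:2].round(4))
cv2.imwrite('pics/w1.png',cv2.cvtColor(im['frame'],cv2.COLOR_RGB2BGR))
E
```

```text
time_s: 2.5
eef_pos: [0.5113, 0.2708, 0.1952]
tool_rot: [[0.417, -0.009, 0.909], [-0.909, 0.008, 0.417], [-0.011, -1.0, -0.005]]
force: [0.4, -0.7, -0.0]
grip_width: 0.0858
t 2.5 pos [0.5113 0.2708 0.1952] units [ 0.55 -0.1  -0.47] tilt [-0.0088  0.0077 -0.9999] w 0.0858 F [ 0.4 -0.7 -0. ]
[[ 0.416  0.858  0.3    0.588]
 [-0.909  0.397  0.126  0.304]
 [-0.011 -0.325  0.946  0.336]
 [ 0.     0.     0.     1.   ]]
0.025 5303 [0.5041 0.2397 0.0273] [0.5008 0.238 ] [0.0893 0.0887]
0.044 600 [0.5043 0.2405 0.0471] [0.501  0.2381] [0.0332 0.0334]
0.072 295 [0.5012 0.2381 0.0768] [0.5007 0.2376] [0.0155 0.0153]
```

View pics/w1.png

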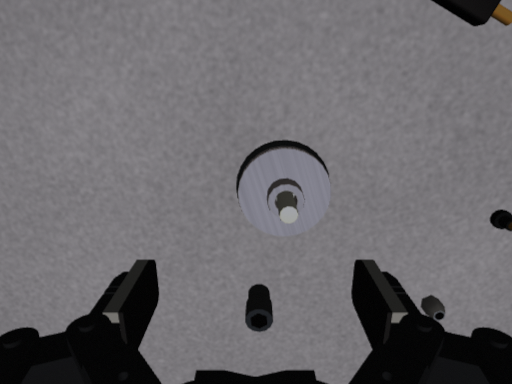

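Wrist view: stem top at (288,215), collar around it, socket at (259,318) nearer the camera, jaws straddling it at about column 256. Depth puts the stem within 2 mm of the top and scene views, at about (0.501, 0.237).

```bash
python3 -m handwheel '{"travel":[[0.2,0.2,-0.17],[0.2,0.3,-0.17],[0.15,0.3,-0.13],[0,0.3,0],[0,0.3,0],[0,0.2,0],[0,0.1,0],[0,0,0],[0,0,0]],"spin":[0,0,0,0,0,0,0,0,0],"jaw":[-1,-1,-1,-1,-1,-1,-1,-1,-1]}'
python3 -c "
from h import *
to(.501,.2372,.053)"
```

```text
time_s: 3.45
eef_pos: [0.4994, 0.2304, 0.1061]
tool_rot: [[0.415, -0.009, 0.91], [-0.91, 0.005, 0.415], [-0.009, -1.0, -0.006]]
force: [0.4, -1.3, -0.2]
grip_width: 0.0853
t 3.45 pos [0.4994 0.2304 0.1061] units [-0.1   1.06  0.09] tilt [-0.0094  0.0054 -0.9999] w 0.0853 F [ 0.4 -1.3 -0.2]
```

```bash
python3 -m handwheel '{"travel":[[-0.05,0.1,0.05],[-0.05,0.2,0.04],[0,0.2,0],[0,0.2,0],[0,0.15,0],[0,0.1,0],[0,0,0],[0,0,0]],"spin":[0,0,0,0,0,0,0,0],"jaw":[-1,-1,-1,-1,-1,-1,-1,-1]}'
python3 - <<'E'
from h import *
to(.501,.2372,.053)
im=get('wrist'); C=cloud(im)
L=C[np.hypot(C[...,0]-.501,C[...,1]-.237)<.06]
for lo,hi in((.025,.037),(.044,.054),(.072,.09)):
    q=L[(L[:,2]>lo)&(L[:,2]<hi)]
    if len(q)>3: print(lo,len(q),q.mean(0).round(4),((q.max(0)+q.min(0))[:2]/2).round(4),np.ptp(q,0)[:2].round(4))
cv2.imwrite('pics/w2.png',cv2.cvtColor(im['frame'],cv2.COLOR_RGB2BGR))
E
```

```text
time_s: 4.25
eef_pos: [0.5017, 0.2385, 0.055]
tool_rot: [[0.416, -0.008, 0.909], [-0.909, 0.006, 0.416], [-0.009, -1.0, -0.005]]
force: [0.8, -0.6, 0.2]
grip_width: 0.0856
t 4.25 pos [0.5017 0.2385 0.055 ] units [ 0.02  0.04 -0.02] tilt [-0.0083  0.0058 -0.9999] w 0.0856 F [ 0.8 -0.6  0.2]
0.025 14527 [0.5079 0.2407 0.0274] [0.5008 0.2377] [0.0899 0.0889]
0.044 2031 [0.5052 0.2395 0.0472] [0.5015 0.2378] [0.0333 0.0333]
0.072 4156 [0.505  0.2396 0.0803] [0.5032 0.2415] [0.0589 0.103 ]
```

View pics/w2.png

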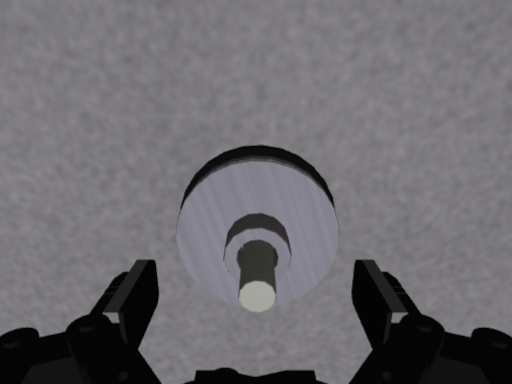

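Wrist view close up: stem top at (257,297), midway between the fingers (columns about 157 and 355). Closing.

```bash
python3 -m handwheel '{"travel":[[0.02,0.04,-0.01],[0,0,0],[0,0,0],[0,0,0],[0,0,0],[0,0,0],[0,0,0],[0,0,0],[0,0,0],[0,0,0]],"spin":[0,0,0,0,0,0,0,0,0,0],"jaw":[-1,0,0.4,1,1,1,1,1,1,1]}'
python3 -c "
from h import *
to(.501,.2372,.053)"
```

```text
time_s: 5.3
eef_pos: [0.5031, 0.2377, 0.0548]
tool_rot: [[0.416, -0.005, 0.909], [-0.909, 0.007, 0.416], [-0.008, -1.0, -0.002]]
force: [-0.4, 1.3, -0.5]
grip_width: 0.0139
t 5.3 pos [0.5031 0.2377 0.0548] units [-0.01  0.04 -0.04] tilt [-0.0049  0.0069 -1.    ] w 0.0139 F [-0.4  1.3 -0.5]
```

```bash
python3 -m handwheel '{"travel":[[0,-0.05,0],[0,-0.1,0],[0,-0.15,0],[0,-0.2,0],[0,-0.2,0],[0,-0.2,0],[0,0,0],[0,0,0]],"spin":[0,0,0,0,0,0,0,0],"jaw":[1,1,1,1,1,1,1,1]}'
python3 - <<'E'
from h import *
to(.518,-.1715,.22)
im=get('scene'); C=cloud(im)
L=C[np.hypot(C[...,0]-.502,C[...,1]-.237)<.05]
print(np.histogram(L[:,2],np.arange(0.0,.14,.01))[0])
f=cv2.cvtColor(im['frame'],cv2.COLOR_RGB2BGR)[190:310,280:440]; cv2.imwrite('pics/s2.png',cv2.resize(f,None,fx=4,fy=4))
E
```

```text
time_s: 6.1
eef_pos: [0.5031, 0.2373, 0.1042]
tool_rot: [[0.416, -0.005, 0.909], [-0.909, 0.007, 0.416], [-0.008, -1.0, -0.002]]
force: [0.4, -0.9, -0.9]
grip_width: 0.0141
t 6.1 pos [0.5031 0.2373 0.1042] units [ 7.54 -2.37 -3.13] tilt [-0.0049  0.0069 -1.    ] w 0.0141 F [ 0.4 -0.9 -0.9]
[1083    2    0    0    0    0   45  711  216  110   40   82  104   75]
```

View pics/s2.png

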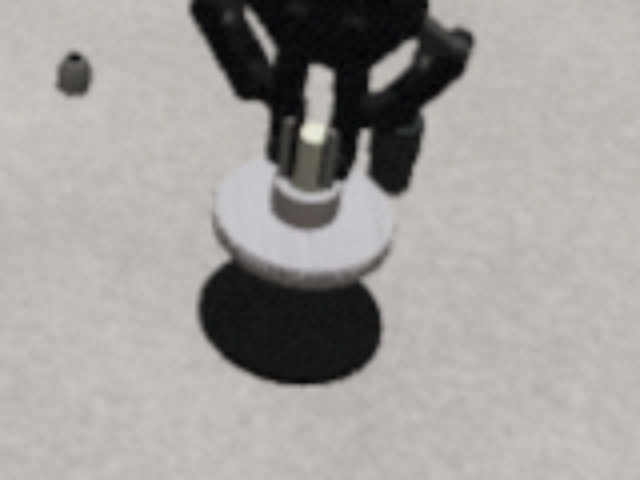

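Scene crop: pair lifted together off the coaster (black disc at (290,315)), stem (312,160) between the fingers, plate level. Now up, then smoothly across.

```bash
python3 -m handwheel '{"travel":[[0,-0.1,0],[0,-0.25,0],[0,-0.3,0],[0.1,-0.3,-0.04],[0.2,-0.25,-0.08],[0.35,-0.1,-0.14],[0.5,0,-0.2],[0.6,0,-0.25],[0.6,0,-0.25],[0.6,0,-0.25],[0.6,0,-0.25],[0.6,0,-0.25]],"spin":[0,0,0,0,0,0,0,0,0,0,0,0],"jaw":[1,1,1,1,1,1,1,1,1,1,1,1]}'
python3 -c "
from h import *
to(.518,-.1715,.175)"
```

```text
time_s: 7.35
eef_pos: [0.5142, 0.0052, 0.1818]
tool_rot: [[0.422, 0.004, 0.907], [-0.907, 0.007, 0.422], [-0.004, -1.0, 0.007]]
force: [1.1, 0.1, -2.0]
grip_width: 0.0138
t 7.35 pos [0.5142 0.0052 0.1818] units [ 3.24  0.11 -1.42] tilt [ 0.0043  0.0068 -1.    ] w 0.0138 F [ 1.1  0.1 -2. ]
```

```bash
python3 -m handwheel '{"travel":[[0.5,0,-0.21],[0.45,0,-0.19],[0.4,0,-0.17],[0.35,0,-0.15],[0.3,0,-0.13],[0.25,0,-0.11],[0.2,0,-0.1],[0.15,0,-0.07],[0.1,0,-0.04],[0,0,0],[0,0,0]],"spin":[0,0,0,0,0,0,0,0,0,0,0],"jaw":[1,1,1,1,1,1,1,1,1,1,1]}'
python3 - <<'E'
from h import *
to(.518,-.1715,.175)
im=get('wrist'); C=cloud(im)
for lo,hi in((.075,.095),(.12,.138),(.145,.165),(.17,.2)):
    L=C[(np.hypot(C[...,0]-.518,C[...,1]+.17)<.055)&(C[...,2]>lo)&(C[...,2]<hi)]
    if len(L)>5: print(lo,len(L),L.mean(0).round(4),((L.max(0)+L.min(0))[:3]/2).round(4),np.ptp(L,0)[:3].round(4))
for n in('scene','top'):
    im=get(n); C=cloud(im); L=C[(np.hypot(C[...,0]-.518,C[...,1]+.17)<.06)&(C[...,2]>.079)&(C[...,2]<.09)]; print(n,len(L),L.mean(0).round(4) if len(L) else '')
    L=C[(np.hypot(C[...,0]-.518,C[...,1]+.17)<.06)&(C[...,2]>.135)&(C[...,2]<.16)]; print('lid',len(L),((L.max(0)+L.min(0))[:3]/2).round(4),np.ptp(L,0).round(4))
    if n=='scene': cv2.imwrite('pics/s3.png',cv2.resize(cv2.cvtColor(im['frame'],cv2.COLOR_RGB2BGR)[90:230,140:320],None,fx=4,fy=4))
E
```

```text
time_s: 8.45
eef_pos: [0.5171, -0.1571, 0.1898]
tool_rot: [[0.415, 0.012, 0.91], [-0.91, 0.003, 0.415], [0.003, -1.0, 0.012]]
force: [0.2, 0.5, -1.7]
grip_width: 0.0138
t 8.45 pos [ 0.5171 -0.1571  0.1898] units [ 0.27  0.3  -0.11] tilt [ 0.0118  0.0026 -0.9999] w 0.0138 F [ 0.2  0.5 -1.7]
0.075 299 [ 0.5491 -0.1697  0.0818] [ 0.5475 -0.1704  0.08  ] [0.0098 0.0461 0.0098]
0.145 11920 [ 0.53   -0.1519  0.1623] [ 0.5159 -0.1584  0.1578] [0.089  0.0866 0.0144]
0.17 2468 [ 0.5243 -0.1532  0.1854] [ 0.5218 -0.1539  0.185 ] [0.0223 0.0371 0.03  ]
scene 176 [ 0.519  -0.1688  0.0835]
lid 82 [ 0.5225 -0.1451  0.1566] [0.0795 0.0661 0.0067]
top 3 [ 0.4845 -0.1794  0.0815]
lid 40 [ 0.4929 -0.1505  0.1558] [0.0422 0.0638 0.0083]
```

View pics/s3.png

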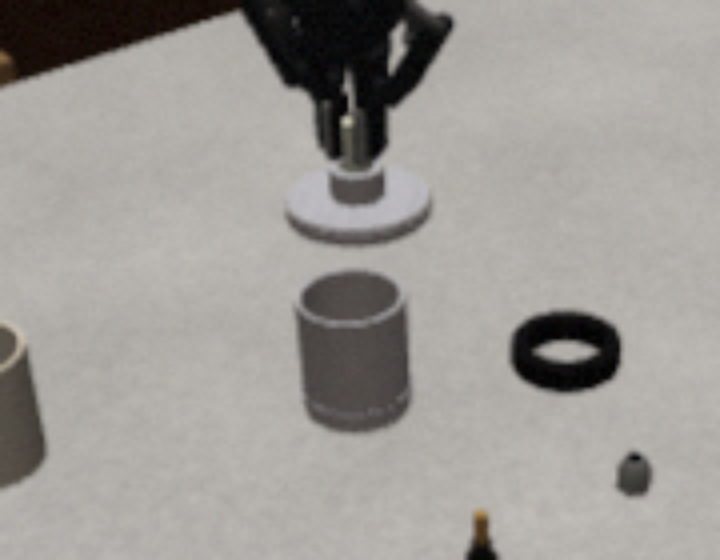

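Scene crop: pair at (360,205) held level above the pot mouth (352,298), slightly short of it. Shift over and measure the rim again in the wrist view.

```bash
python3 -m handwheel '{"travel":[[0.1,0.1,-0.03],[0.12,0.15,-0.03],[0.05,0.15,-0.02],[0,0.1,0],[0,0,0],[0,0,0]],"spin":[0,0,0,0,0,0],"jaw":[1,1,1,1,1,1]}'
python3 - <<'E'
from h import *
from scipy.optimize import least_squares
to(.519,-.170,.150)
im=get('wrist'); C=cloud(im); D=np.hypot(C[...,0]-.518,C[...,1]+.17)
def fit(m,R):
    p=C[m]; s=least_squares(lambda q:np.hypot(p[:,0]-q[0],p[:,1]-q[1])-R,[.518,-.17],loss='soft_l1',f_scale=.001); return len(p),s.x.round(4),np.degrees(np.ptp(np.arctan2(p[:,1]+.17,p[:,0]-.518))).round()
m=(D<.05)&(C[...,2]>.0795)&(C[...,2]<.09); print('rim',fit(m,.034),C[m][:,2].mean())
z=C[(D<.05)&(C[...,2]>.10)][:,2]; h=np.histogram(z,np.arange(.1,.2,.004)); print(h[0])
zt=h[1][h[0].argmax()]; p=C[(D<.06)&(abs(C[...,2]-zt-.002)<.004)]; print('plate',zt,((p.max(0)+p.min(0))/2).round(4),np.ptp(p,0).round(4))
A=np.c_[p[:,:2],np.ones(len(p))]; print('plate slope',np.linalg.lstsq(A,p[:,2],rcond=None)[0].round(4))
E
```

```text
time_s: 9.2
eef_pos: [0.519, -0.1709, 0.1612]
tool_rot: [[0.417, 0.01, 0.909], [-0.909, 0.004, 0.417], [0.001, -1.0, 0.01]]
force: [0.1, 1.2, -1.1]
grip_width: 0.0139
t 9.2 pos [ 0.519  -0.1709  0.1612] units [-0.02  0.22  0.  ] tilt [ 0.0098  0.0036 -0.9999] w 0.0139 F [ 0.1  1.2 -1.1]Traceback (most recent call last):
  File "<stdin>", line 7, in <module>
  File "<stdin>", line 6, in fit
    return _methods._ptp(a, axis=axis, out=out, **kwargs)
           ~~~~~~~~~~~~~^^^^^^^^^^^^^^^^^^^^^^^^^^^^^^^^^
    umr_maximum(a, axis, None, out, keepdims),
    ~~~~~~~~~~~^^^^^^^^^^^^^^^^^^^^^^^^^^^^^^
ValueError: zero-size array to reduction operation maximum which has no identity
```

```bash
python3 - <<'E'
from h import *
from scipy.optimize import least_squares
for n in('scene','wrist','top'):
    im=get(n); C=cloud(im); D=np.hypot(C[...,0]-.519,C[...,1]+.171)
    def fit(p,R):
        s=least_squares(lambda q:np.hypot(p[:,0]-q[0],p[:,1]-q[1])-R,[.518,-.17],loss='soft_l1',f_scale=.001); return len(p),s.x.round(4)
    p=C[(D<.05)&(C[...,2]>.079)&(C[...,2]<.092)]
    if len(p)>20: print(n,'rim',fit(p,.034),p[:,2].mean())
    p=C[(D<.065)&(abs(C[...,2]-.135)<.006)]
    if len(p)>20:
        print(n,'plate',len(p),((p.max(0)+p.min(0))/2).round(4),np.ptp(p,0).round(4))
        A=np.c_[p[:,:2],np.ones(len(p))]; print('slope',np.linalg.lstsq(A,p[:,2],rcond=None)[0].round(4))
E
```

```text
scene rim (146, array([ 0.5192, -0.1702])) 0.08356265693725766
scene plate 448 [ 0.5197 -0.1699  0.1347] [0.0892 0.092  0.0114]
slope [-0.0106 -0.0278  0.137 ]
wrist plate 12202 [ 0.5179 -0.1711  0.135 ] [0.0886 0.0893 0.012 ]
slope [0.0065 0.0011 0.1309]
top plate 477 [ 0.4935 -0.1753  0.1351] [0.0389 0.0817 0.0114]
slope [0.0199 0.0059 0.1265]
```

Lid and pot axes agree to under 1 mm in the scene view. Lowering.

```bash
python3 -m handwheel '{"travel":[[-0.01,0.1,0],[-0.01,0.15,0],[0,0.15,0],[0,0.1,0],[0,0.06,0],[0,0.04,0],[0,0.04,0],[0,0,0]],"spin":[0,0,0,0,0,0,0,0],"jaw":[1,1,1,1,1,1,1,1]}'
python3 -c "
from h import *
to(.519,-.170,.120)"
```

```text
time_s: 10.2
eef_pos: [0.5194, -0.1696, 0.1271]
tool_rot: [[0.417, 0.011, 0.909], [-0.909, 0.003, 0.417], [0.002, -1.0, 0.011]]
force: [-0.7, -0.2, -1.9]
grip_width: 0.0139
t 10.2 pos [ 0.5194 -0.1696  0.1271] units [ 0.    0.14 -0.01] tilt [ 0.0111  0.0029 -0.9999] w 0.0139 F [-0.7 -0.2 -1.9]
```

```bash
python3 -m handwheel '{"travel":[[0,0.04,0],[0,0.04,0],[0,0.03,0],[0,0.03,0],[0,0,0],[0,0,0]],"spin":[0,0,0,0,0,0],"jaw":[1,1,1,1,1,1]}'
python3 -c "
from h import *
to(.519,-.170,.120)"
```

```text
time_s: 10.8
eef_pos: [0.5201, -0.1699, 0.1204]
tool_rot: [[0.417, 0.013, 0.909], [-0.909, 0.002, 0.417], [0.003, -1.0, 0.012]]
force: [0.5, -0.3, -1.6]
grip_width: 0.0139
t 10.8 pos [ 0.5201 -0.1699  0.1204] units [-0.01  0.01 -0.02] tilt [ 0.0126  0.0022 -0.9999] w 0.0139 F [ 0.5 -0.3 -1.6]
```

```bash
python3 -m handwheel '{"travel":[[-0.01,0.02,-0.02],[0,0.02,0],[0,0,0],[0,0,0]],"spin":[0,0,0,0],"jaw":[1,1,1,1]}'
python3 -c "
from h import *
to(.519,-.170,.120)
im=get('scene'); C=cloud(im); D=np.hypot(C[...,0]-.519,C[...,1]+.171); p=C[(D<.05)&(abs(C[...,2]-.094)<.007)]; print(np.median(p[:,2]),((p.max(0)+p.min(0))/2).round(4))"
```

```text
time_s: 11.2
eef_pos: [0.5203, -0.1701, 0.1201]
tool_rot: [[0.417, 0.016, 0.909], [-0.909, 0.001, 0.417], [0.005, -1.0, 0.015]]
force: [1.0, 0.0, -0.8]
grip_width: 0.0137
t 11.2 pos [ 0.5203 -0.1701  0.1201] units [-0.01  0.   -0.02] tilt [ 0.0157  0.0013 -0.9999] w 0.0137 F [ 1.   0.  -0.8]
0.09523169822891608 [ 0.5207 -0.1702  0.094 ]
```

```bash
python3 -m handwheel '{"travel":[[-0.01,0.06,-0.02],[0,0.05,0],[0,0,0]],"spin":[0,0,0],"jaw":[1,1,1]}'
python3 -c "
from h import *
to(.519,-.170,.120)"
```

```text
time_s: 11.55
eef_pos: [0.5212, -0.1702, 0.1202]
tool_rot: [[0.418, 0.019, 0.908], [-0.909, 0.001, 0.418], [0.008, -1.0, 0.018]]
force: [-2.0, 0.4, -3.3]
grip_width: 0.0142
t 11.55 pos [ 0.5212 -0.1702  0.1202] units [-0.02  0.   -0.04] tilt [ 1.940e-02  6.000e-04 -9.998e-01] w 0.0142 F [-2.   0.4 -3.3]
```

Height stops at 0.120 as predicted for home; letting go.

```bash
python3 -m handwheel '{"travel":[[0,0,0],[0,0,0],[0,0,0],[0,0,0],[0,0,0],[0,0,0],[0,0,0],[0,0,0]],"spin":[0,0,0,0,0,0,0,0],"jaw":[0.6,0.2,-0.3,-1,-1,-1,-1,-1]}'
python3 - <<'E'
from h import *
to(.519,-.170,.120)
for n in('scene','wrist'):
    im=get(n); C=cloud(im); D=np.hypot(C[...,0]-.519,C[...,1]+.171)
    for lo,hi in((.088,.1),(.108,.12),(.136,.152)):
        p=C[(D<(.055 if lo<.1 else .025))&(C[...,2]>lo)&(C[...,2]<hi)]
        print(n,lo,len(p),np.median(p[:,2]).round(4),((p.max(0)+p.min(0))/2).round(4),np.ptp(p,0).round(4))
    p=C[(D<.05)&(abs(C[...,2]-.094)<.005)&(D>.02)];A=np.c_[p[:,:2]-[.519,-.17],np.ones(len(p))]; print('slope',np.linalg.lstsq(A,p[:,2],rcond=None)[0].round(4))
    cv2.imwrite(f'pics/{n}5.png',cv2.resize(cv2.cvtColor(im['frame'],cv2.COLOR_RGB2BGR)[90:230,140:320],None,fx=4,fy=4) if n=='scene' else cv2.cvtColor(im['frame'],cv2.COLOR_RGB2BGR))
E
```

```text
time_s: 12.35
eef_pos: [0.5211, -0.1705, 0.1189]
tool_rot: [[0.417, 0.019, 0.909], [-0.909, 0.0, 0.417], [0.008, -1.0, 0.018]]
force: [0.0, 0.4, 0.2]
grip_width: 0.0856
t 12.35 pos [ 0.5211 -0.1705  0.1189] units [-0.03 -0.02 -0.03] tilt [ 1.950e-02  4.000e-04 -9.998e-01] w 0.0856 F [0.  0.4 0.2]
scene 0.088 450 0.0947 [ 0.5215 -0.1697  0.094 ] [0.0897 0.0891 0.0119]
scene 0.108 83 0.114 [ 0.5218 -0.1685  0.1139] [0.0318 0.037  0.0117]
scene 0.136 31 0.1427 [ 0.521  -0.1693  0.1416] [0.0144 0.0158 0.0106]
slope [-0.0138 -0.0178  0.0947]
wrist 0.088 14702 0.0923 [ 0.5192 -0.1704  0.094 ] [0.0893 0.0892 0.012 ]
wrist 0.108 2160 0.1121 [ 0.5194 -0.1703  0.114 ] [0.0334 0.0336 0.012 ]
wrist 0.136 1228 0.142 [ 0.5187 -0.1709  0.1399] [0.0163 0.0161 0.0078]
slope [0.0002 0.0001 0.0922]
```

View pics/scene5.png

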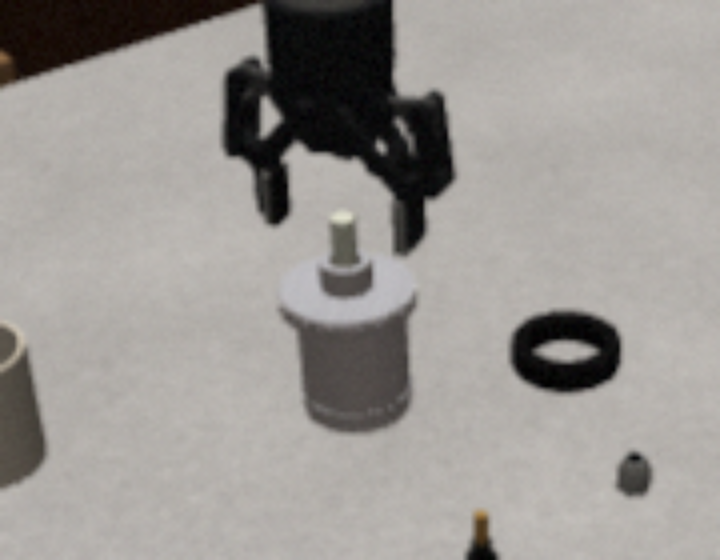

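View pics/wrist5.png

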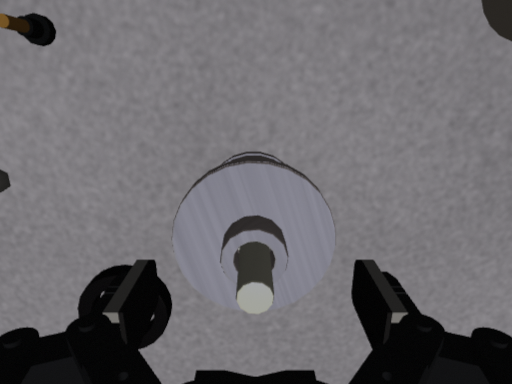

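Scene: pair sits on the pot, plate level at (347,292), fingers open and clear of the stem. Wrist: plate slope is zero, collar at (254,250), stem at (255,298), midway between the fingers. Lowering to the collar.

```bash
python3 -m handwheel '{"travel":[[0,0,0],[0,0.1,-0.03],[0,0.1,0],[0,0.1,0],[0,0.08,0],[0,0.05,0],[0,0,0],[0,0,0]],"spin":[0,0,0,0,0,0,0,0],"jaw":[-1,-1,-1,-1,-1,-1,-1,-1]}'
python3 -c "
from h import *
to(.5195,-.170,.0965)"
```

```text
time_s: 13.25
eef_pos: [0.5195, -0.1709, 0.0947]
tool_rot: [[0.417, 0.018, 0.909], [-0.909, 0.001, 0.417], [0.007, -1.0, 0.017]]
force: [-0.2, 0.2, 0.4]
grip_width: 0.0856
t 13.25 pos [ 0.5195 -0.1709  0.0947] units [-0.02 -0.04  0.01] tilt [ 0.0183  0.001  -0.9998] w 0.0856 F [-0.2  0.2  0.4]
```

```bash
python3 -m handwheel '{"travel":[[-0.02,-0.06,0.01],[0,0,0],[0,0,0],[0,0,0],[0,0,0],[0,0,0],[0,0,0],[0,0,0],[0,0,0]],"spin":[0,0,0,0,0,0,0,0,0],"jaw":[-0.8,-0.4,0,0.3,1,1,1,1,1]}'
python3 -c "
from h import *
to(.5195,-.170,.0965)"
```

```text
time_s: 14.15
eef_pos: [0.5205, -0.1702, 0.0993]
tool_rot: [[0.417, 0.021, 0.909], [-0.909, -0.0, 0.417], [0.009, -1.0, 0.019]]
force: [0.3, -0.1, 0.1]
grip_width: 0.0319
t 14.15 pos [ 0.5205 -0.1702  0.0993] units [-0.01  0.06 -0.02] tilt [ 2.060e-02 -1.000e-04 -9.998e-01] w 0.0319 F [ 0.3 -0.1  0.1]
```

```bash
python3 -m handwheel '{"travel":[[0,-0.05,0],[0,-0.08,0],[0,-0.08,0],[0,-0.08,0],[0,-0.08,0],[0,0,0],[0,0,0]],"spin":[0,0,0,0,0,0,0],"jaw":[1,1,1,1,1,1,1]}'
python3 - <<'E'
from h import *
to(.5205,-.1702,.145)
for n in('scene','wrist'):
    im=get(n); C=cloud(im); D=np.hypot(C[...,0]-.519,C[...,1]+.171)
    p=C[(D<.02)&(C[...,2]>.136)&(C[...,2]<.149)]
    print(n,len(p),((p.max(0)+p.min(0))/2).round(4),np.ptp(p,0).round(4))
    if n=='scene': cv2.imwrite('pics/s6.png',cv2.resize(cv2.cvtColor(im['frame'],cv2.COLOR_RGB2BGR)[110:210,170:290],None,fx=6,fy=6))
E
```

```text
time_s: 14.85
eef_pos: [0.5193, -0.1698, 0.1187]
tool_rot: [[0.417, 0.019, 0.909], [-0.909, 0.001, 0.417], [0.007, -1.0, 0.018]]
force: [0.7, -1.0, -1.8]
grip_width: 0.0317
t 14.85 pos [ 0.5193 -0.1698  0.1187] units [ 0.02 -0.53  0.03] tilt [ 1.900e-02  7.000e-04 -9.998e-01] w 0.0317 F [ 0.7 -1.  -1.8]
scene 49 [ 0.5243 -0.1754  0.1423] [0.0253 0.0262 0.0108]
wrist 1716 [ 0.5198 -0.1698  0.1425] [0.0337 0.0374 0.013 ]
```

View pics/s6.png

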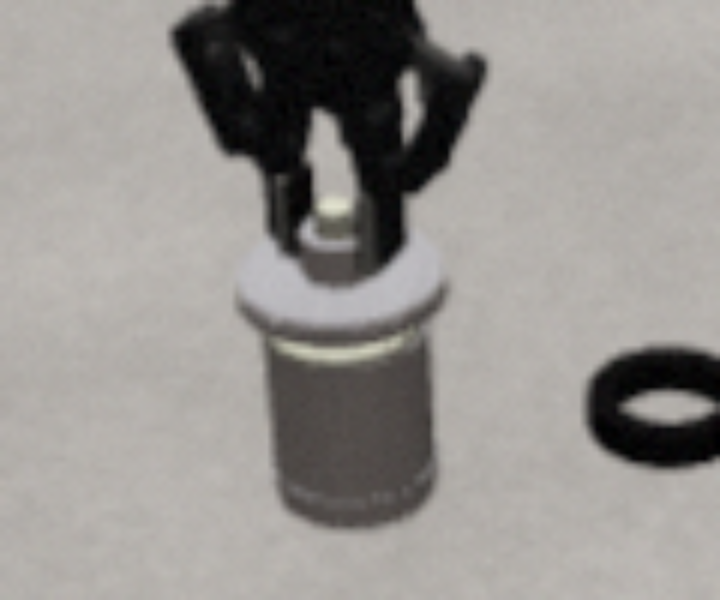

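The outer lid rises alone: the white flange stays on the pot at (350,345) and the stem top (335,208) remains in the bore. Continuing up, with a small sideways trim to keep it vertical.

```bash
python3 -m handwheel '{"travel":[[0.01,-0.08,0.02],[0,-0.1,0.005],[0,-0.1,0.005],[0,-0.1,0.005],[0,-0.1,0.005],[0,-0.1,0.005],[0,-0.1,0.005],[0,-0.1,0.005],[0,-0.1,0.005],[0,0,0]],"spin":[0,0,0,0,0,0,0,0,0,0],"jaw":[1,1,1,1,1,1,1,1,1,1]}'
python3 -c "
from h import *
to(.5205,-.1702,.200)"
```

```text
time_s: 15.95
eef_pos: [0.5218, -0.169, 0.167]
tool_rot: [[0.417, 0.019, 0.909], [-0.909, 0.0, 0.418], [0.008, -1.0, 0.018]]
force: [0.0, -0.4, -0.5]
grip_width: 0.0317
t 15.95 pos [ 0.5218 -0.169   0.167 ] units [ 0.02 -0.66 -0.02] tilt [ 1.940e-02  4.000e-04 -9.998e-01] w 0.0317 F [ 0.  -0.4 -0.5]
```

```bash
python3 -m handwheel '{"travel":[[0,-0.12,0],[0,-0.15,0],[0,-0.15,0],[0,-0.12,0],[0,-0.08,0],[0,-0.04,0],[0,0,0],[0,0,0],[0,0,0],[0,0,0]],"spin":[0,0,0,0,0,0,0,0,0,0],"jaw":[1,1,1,1,1,1,1,1,1,1]}'
python3 - <<'E'
from h import *
to(.5205,-.1702,.200)
for n in('scene','wrist'):
    im=get(n); C=cloud(im); D=np.hypot(C[...,0]-.519,C[...,1]+.171)
    P=C[D<.06]; print(n,dict(zip(np.arange(80,240,5),np.histogram(P[:,2],np.arange(.08,.24,.005))[0])))
    p=C[(D<.06)&(C[...,2]>.185)&(C[...,2]<.205)&(D>.024)]; A=np.c_[p[:,:2]-[.519,-.17],np.ones(len(p))]; print('outer',((p.max(0)+p.min(0))/2).round(4),np.linalg.lstsq(A,p[:,2],rcond=None)[0].round(4))
    p=C[(D<.045)&(C[...,2]>.084)&(C[...,2]<.096)]
    if len(p)>20: print('flange',len(p),np.median(p[:,2]),((p.max(0)+p.min(0))/2).round(4),np.ptp(p,0).round(4))
    p=C[(D<.02)&(C[...,2]>.136)&(C[...,2]<.15)]
    if len(p)>3: print('stem',len(p),p.mean(0).round(4),p[:,2].max())
    if n=='scene': cv2.imwrite('pics/s7.png',cv2.resize(cv2.cvtColor(im['frame'],cv2.COLOR_RGB2BGR)[70:220,140:320],None,fx=4,fy=4))
E
```

```text
time_s: 16.95
eef_pos: [0.5207, -0.1689, 0.2024]
tool_rot: [[0.417, 0.019, 0.909], [-0.909, 0.001, 0.417], [0.007, -1.0, 0.017]]
force: [0.1, -0.4, -1.0]
grip_width: 0.0315
t 16.95 pos [ 0.5207 -0.1689  0.2024] units [ 0.02  0.05 -0.02] tilt [ 1.860e-02  9.000e-04 -9.998e-01] w 0.0315 F [ 0.1 -0.4 -1. ]
scene {np.int64(80): np.int64(46), np.int64(85): np.int64(79), np.int64(90): np.int64(228), np.int64(95): np.int64(13), np.int64(100): np.int64(9), np.int64(105): np.int64(7), np.int64(110): np.int64(10), np.int64(115): np.int64(12), np.int64(120): np.int64(11), np.int64(125): np.int64(10), np.int64(130): np.int64(11), np.int64(135): np.int64(13), np.int64(140): np.int64(17), np.int64(145): np.int64(5), np.int64(150): np.int64(0), np.int64(155): np.int64(0), np.int64(160): np.int64(0), np.int64(165): np.int64(0), np.int64(170): np.int64(0), np.int64(175): np.int64(0), np.int64(180): np.int64(0), np.int64(185): np.int64(53), np.int64(190): np.int64(72), np.int64(195): np.int64(328), np.int64(200): np.int64(26), np.int64(205): np.int64(39), np.int64(210): np.int64(55), np.int64(215): np
[... 627 characters left out ...]
(0), np.int64(140): np.int64(0), np.int64(145): np.int64(0), np.int64(150): np.int64(0), np.int64(155): np.int64(0), np.int64(160): np.int64(0), np.int64(165): np.int64(0), np.int64(170): np.int64(0), np.int64(175): np.int64(0), np.int64(180): np.int64(55), np.int64(185): np.int64(315), np.int64(190): np.int64(4099), np.int64(195): np.int64(10186), np.int64(200): np.int64(576), np.int64(205): np.int64(818), np.int64(210): np.int64(1945), np.int64(215): np.int64(2031), np.int64(220): np.int64(552), np.int64(225): np.int64(603), np.int64(230): np.int64(587)}
outer [ 0.5197 -0.1687  0.195 ] [-0.0122 -0.004   0.1953]
flange 834 0.08817898487551923 [ 0.5385 -0.1636  0.0872] [0.0301 0.0543 0.006 ]
```

View pics/s7.png

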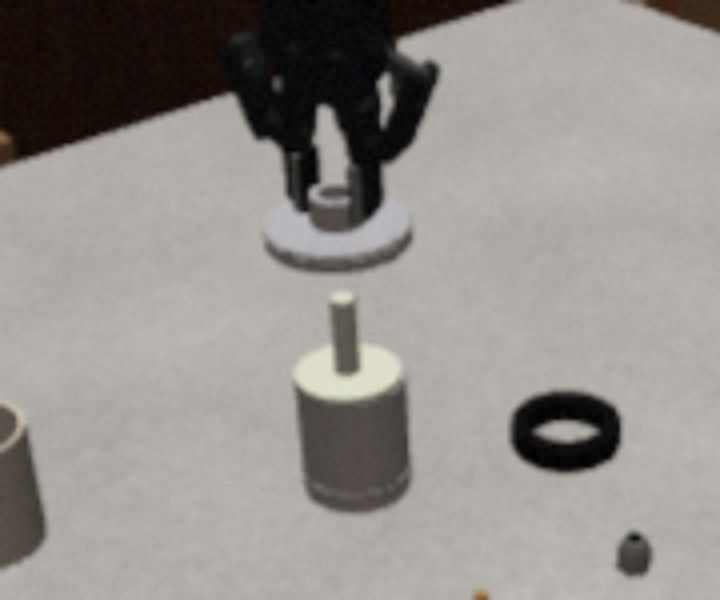

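The outer lid is held level at (337,230), well above the stem top (343,298). The inner lid's flange lies flush on the pot at z ≈ 0.090. Handing in.

```bash
python3 -c "
from h import *
s=r.observe(); print(s['joint_velocities'].round(4),s['grip_width'])
print(r.finish_job())"
```

```text
[ 0.0006 -0.003  -0.0011 -0.0005  0.0004 -0.0004] 0.031905037925342994
the job is handed in; nothing more can be done
None
```

The job is done and handed in at about 17 s of the 58 s allowed, though no verdict is reported. I carried the nested pair by the stem, seated it on the pot and let go. Then I lifted the outer lid alone by its collar and finished holding it 103 mm above its nested height, over the pot.

**Pair on the pot, after letting go:** the wrist view showed the plate level (slope about 0). The plate read 0.092–0.095 m high against 0.094 m expected, so the pair was fully home. The two cameras differ by about 2 mm from each other. In the scene view the lid's centre sat about 2 mm from where the empty mouth had been measured.

**At the end:**
- **Inner lid:** flange top at 0.091 m in the scene view (0.090 m expected) and 0.088 m in the wrist view, which reads about 2 mm low throughout. The flange lies flush on the pot.
- **Outer lid:** held still within about 3 mm of the pot axis. The wrist view gave a tilt of about 0.013 rad.
- **Disagreement:** the scene view gave about 0.08 rad for the same tilt, but that fit includes skirt-edge points; both are under the 0.2 rad limit.
- **Tool tilt:** the tool drifted to about 0.02 rad off vertical, which I could not correct with the moves available.
- **Bystanders:** none were touched as far as the views showed, but I did not re-measure their positions.

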